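# Space a tile in its setting jig and hold it flush

## Task

On the repair bench a decorated tile is loaded in a setting jig: first push the jig's sliding jaw fully shut against the tile's near edge. Then take the thinner of the two wooden strips from the rack and slide it upright, down to the board, into the gap beside the tile that is wide enough for it, about midway along the tile, and let go of it. Finally press the sprung tile down with the closed fingertips until its face is flush with the side rails and finish while still holding it down there; leave the thick strip and the ornaments where they are.

Things in the scene. Friction and masses are not known exactly. Their poses are not given: they have to be found in the camera images.
- jig: Tile-setting jig, fixed: plywood board 260 (x) x 216 (y) x 16 mm thick. Origin: centre of its underside, on the bench, right below the tile's centre; x runs from the sliding jaw (-x, robot's side) to a fixed end stop, z up. Two side rails run along x, centred at y = +76 and -76 mm; which side has the thin one varies.
- tile_face (a point): Centre of the upper face of the white glazed tile with a blue motif, 100 x 100 x 8 mm, clipped on a sprung metal carrier in the middle of the jig: it cannot shift sideways, only straight down. The jig's axes. At rest the face is 48 mm above the bench, 6 mm proud of the rails.
- tile (a joint): Downward travel of tile and carrier, in m: 0 = up at rest, 0.006 = stop, where the tile's face is flush with the rails' tops (42 mm above the bench). Pushing takes about 2.7 N to start and 7.5 N at the stop; it springs back up if let go.
- jaw (a joint): Opening of the sliding jaw, in m: 0 = shut against the tile's near edge, up to 0.045 = open, away towards the jig's -x. It stays where it is left; sliding takes about 2 N.
- jaw_tab (a point): Top centre of the jaw's upright tab, 78 mm above the bench. The jaw is a wooden bar 14 mm thick (jig x), 80 mm wide (y), top 42 mm above the bench, with a central tab 10 mm thick and 34 mm wide on it. Shut, its centre is at jig x = -57.5 mm.
- rail_thin: Thin side rail, wooden bar 110 (x) x 20 (y) x 26 mm high, fixed on the board beside the tile. Origin: centre of its underside, 16 mm above the bench; axes as the jig's. The gap between it and the tile is 16 mm wide and 26 mm deep down to the board.
- rail_thick: Thick side rail, wooden bar 110 x 40 x 26 mm high, on the other side of the tile, same origin and axes. The gap between it and the tile is only 6 mm wide: too narrow for the spacer.
- spacer: The thinner strip, the spacer: pale wooden plate 60 (x) x 10 (y) x 60 (z) mm, standing upright on its edge. Origin: centre of its underside; z up. It starts standing in the rack's +y slot (15 mm wide), its foot 12 mm above the bench, the rack's top 30 mm above the bench, so that its upper 42 mm stick out.
- thick_strip: Bystander: the thicker strip, 60 x 22 x 60 mm, standing in the rack's other slot, 65 mm from the spacer's centre. Leave it there.
- rack: Dark wooden rack fixed on the bench, 80 (x) x 130 (y) x 30 mm high, with two slots along its x. Origin: centre of its underside. The spacer's slot is centred at y = +32.5 mm, the thick strip's at y = -32.5 mm.
- dog: Bystander: white sitting porcelain dog, about 60 x 60 mm, 135 mm high. Origin: centre of its foot.
- vase: Bystander: small brass vase, 64 mm across, 90 mm high. Origin: centre of its foot.
- pen_cup: Bystander: white cup with pens, 76 mm across, 165 mm high over the pens. Origin: centre of its foot.
Not all that is in view belongs to the job. Leave any purple or yellow look-alike of the spacer alone.

How it is judged:
By the outcome, as a careful person would: the job done as asked, in the order asked, and still so for the second after the job is handed in, while the arm keeps its last pose, push and grip.
It also fails if it takes over 64 s, if anything falls off the work surface, if the arm or the gripper's body presses on something with over 40 N, if the wrist force passes 120 N, or if a joint passes its speed limit or range.

## Robot

A 6-joint arm with a two-finger parallel gripper is mounted at the origin on the work surface. World frame = base frame: x ahead of the robot, y to its left, z up, the work surface at z = 0. Lengths are in mm, angles in rad, forces in N, time in s.
With the tool pointing down it reaches from about 300 to 850 mm from the base axis. Payload 5.4 kg.
Tool frame: the origin (TCP) lies on the centre line of the jaws, within the pads' length; the fingertips stand 19 mm ahead of it and the grasp point (between the pads) is the TCP; z points along the fingers, y is the line along which they close (so a half turn about z gives the same grasp; the last joint's range is limited). The gripper opens to 85 mm and grips with 20 to 120 N. Pads are 22 mm wide; open, the fingers measure 114 mm over their backs; the gripper's body (76 mm by 85 mm) begins 54 mm behind the grasp point. The pads swing forward as they close: fully open they stand 13 mm farther back than shut.
Start: joints at [0.984, 0.158, 1.597, -0, 1.386, -0.21], TCP at [211.578, 534.641, 250.299] pointing down, gripper open.
Joint ranges: [-2.91, 2.91], [-0.94, 2.29], [0.18, 2.7], [-1.29, 4.43], [0.17, 2.64], [-3, 3]. Speed limits (rad/s): [2.57, 2.57, 3.14, 3.14, 3.14, 3.14].

## Interface

Orientations are given as a unit quaternion [x, y, z, w].
In Python, from rig import bot gives the robot as it stands.
- The arm moves only by the tool step_arm, never from a script. Its argument "commands" is one flat list of numbers, 6 for each row, row after row: the shift along the tool's x, y, z in mm, then the turn, a rotation vector about the tool's x, y, z in degrees. In form: [tx, ty, tz, ax, ay, az, tx, ty, tz, ax, ay, az, ...]. A call has 1 to 5 rows; each row shifts and turns the commanded pose from where the row before left it, along the tool's axes as they then stand; what a row does not reach is not made up. A row lasts 1/12 s, in which the tool goes at most 41.7 mm and 7.16 degrees, less where a joint would pass 70% of its speed; a pose out of reach is approached as far as the arm can. A call is refused whole if a number of a shift passes 41.7 or a number of a turn 7.16, either way. A call with a gripper value outside its range is refused whole. "hand" is the finger opening in mm, from 0 to 85.4, set as the call begins (left out, the last holds). The fingers move at their own pace and stop on an object; "squeeze" is the grip in N (left out, the last holds). Time passes only in rows, so rows that do not move let the fingers close. It gives the time, the measured TCP pose, the force, the opening and the grip force at its end, in the units of the state.
- bot.get_obs(): the state, without advancing time (a new reading comes with each control period).
- bot.camera(name): name is "scene" or "top"; returns (picture, depth): 400x640x3 uint8, red, green, blue; 400x640 float32, mm along the optical axis (not along the pixel's ray), 0 where there is no reading.
- bot.get_calibration(name): a dict with "K" (3x3 intrinsics, pixels), "eye" and "attitude" of the camera in the world. Camera axes: x right, y down, z forward; pixel columns grow to the right and rows downward; lengths in mm; the calibration is good to about 2 mm. A picture is of the moment at which its call begins. get_calibration takes no time and is no camera call.
- bot.sign_off(): hands the job in; it is judged then, once.
The state is a dict: "time_s": time; "q": joint angles; "qd": joint speeds; "effort": joint torques, N m; "tool_pos": TCP position; "eef_rot": TCP orientation; "wrist_force": force on the tool from outside, world axes, zero at the start; "wrist_torque": the same for the moment, N m; "width": finger opening in mm; "grip_force": force on a finger pad.
Only numpy, scipy, OpenCV 4.12 (cv2) and the standard library are available. Lean on these libraries where they do the work, as an engineer would, in place of code of your own. Each camera call takes 0.05 s, during which the arm holds its last target. There are 200 camera calls.

## Working session

There is one attempt and no reset: what is moved stays moved. The work goes in short steps, Python scripts to look and compute and a tool call to move; the robot and the scene stay as the last step left them, time stands still between calls to the robot, and variables do not carry over. Pictures are saved under pics/ and viewed, at most 10 in all, crops included, and the job is handed in when it is done.

Besides the shell and the picture viewer there is one more tool, called after ">>>" as a command line: name --argument value ..., lists and objects as JSON in quotes. step_arm: Moves the arm, as the interface text tells. Its arguments: {"type":"object","properties":{"commands":{"type":"array"},"hand":{"type":"number"},"squeeze":{"type":"number"}},"required":["commands"]}

```bash
mkdir -p pics; cat > h.py <<'E'
import numpy as np,cv2
from rig import bot
from scipy.spatial.transform import Rotation as R
def shot(n):
    im,d=bot.camera(n); c=bot.get_calibration(n)
    np.savez(f'{n}.npz',im=im,d=d); return im,d
def save(n,im,crop=None,s=1):
    if crop: x0,y0,x1,y1=crop; im=im[y0:y1,x0:x1]
    cv2.imwrite(f'pics/{n}.png',cv2.resize(im[...,::-1],None,fx=s,fy=s,interpolation=cv2.INTER_CUBIC))
def att(c):
    a=np.array(c['attitude'],float)
    return a if a.shape==(3,3) else R.from_quat(a).as_matrix()
def cloud(n,d):
    c=bot.get_calibration(n);K=np.array(c['K']);v,u=np.mgrid[0:400,0:640]
    p=np.stack([(u-K[0,2])/K[0,0]*d,(v-K[1,2])/K[1,1]*d,d],-1)
    return p@att(c).T+np.array(c['eye'])
E
python3 - <<'E'
from h import *
print(bot.get_obs()); print(bot.get_calibration('top'),bot.get_calibration('scene'))
for n in('top','scene'):
    im,d=shot(n); save(n+'0',im)
E
```

```text
{'time_s': 0.0, 'q': array([ 9.83875390e-01,  1.59101722e-01,  1.59825154e+00,  7.78587789e-06,
        1.38621883e+00, -2.10080895e-01]), 'qd': array([-9.84489908e-04,  2.25148120e-03, -9.41401508e-05, -2.08093561e-04,
        1.23117513e-03, -8.87861330e-04]), 'effort': array([ 1.41305627e-03, -3.96003950e+01, -3.31427658e+01, -1.44431719e-04,
        8.31543293e-03,  1.71859557e-05]), 'tool_pos': array([211.27006122, 534.15716334, 249.27761872]), 'eef_rot': array([ 1.87307727e-01,  9.82300787e-01, -9.10685848e-04, -3.87574982e-04]), 'wrist_force': array([-0.82848149, -0.54360052, -0.09292948]), 'wrist_torque': array([-0.01921083,  0.01464616,  0.0488065 ]), 'grip_force': 0.0, 'width': 85.43889073540893}
{'K': array([[480.88825157,   0.        , 307.54421715],
       [  0.        , 480.88825157, 201.78938592],
       [  0.        ,   0.        ,   1.        ]]), 'eye': array([ 375.0372031 ,  -38.80941279, 1295.00954146]), 'attitude': array([ 0.70726176, -0.70212557,  0.05728992, -0.05931572])} {'K': array([[387.61559535,   0.        , 322.15036178],
       [  0.        , 387.61559535, 196.80849195],
       [  0.        ,   0.        ,   1.        ]]), 'eye': array([1246.18810021,  586.22685812,  828.06020751]), 'attitude': array([ 0.37156831,  0.82404126, -0.39168508, -0.17168512])}
```

View pics/top0.png

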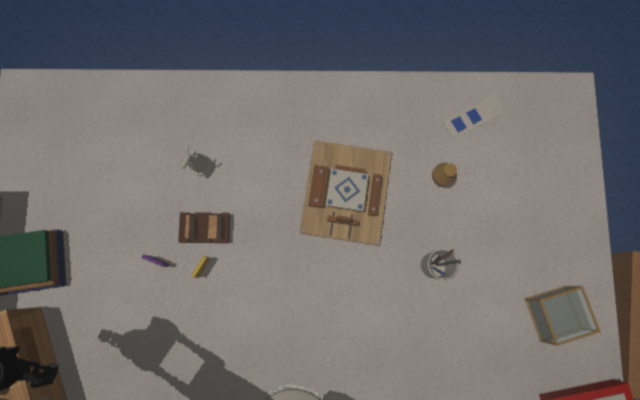

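View pics/scene0.png

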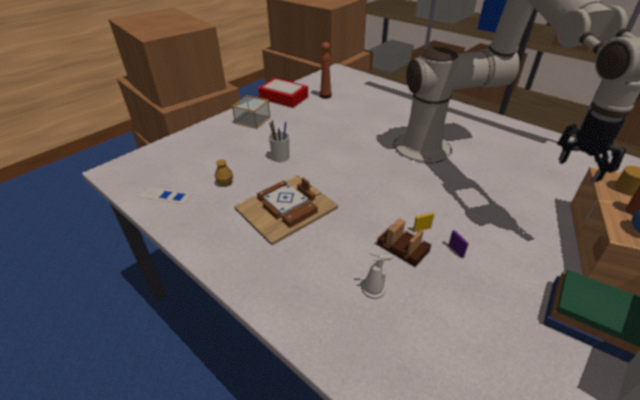

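The top view shows the jig at (346,193), with the thick rail on the left (318,187), the thin rail on the right (375,195) and the jaw tab at (343,220). The rack is at (205,227), with the dog at (202,163).

Candidates for the spacer:
- thin pale strip in the rack, (187,227)
- thick strip in the rack, (212,227)
- purple decoy, (155,260)
- yellow decoy, (200,266)

I choose (187,227), and I'll check it in a close crop.

```bash
cat > m.py <<'E'
from h import *
z=np.load('top.npz');im,d=z['im'],z['d'];P=cloud('top',d)
a=cv2.resize(im[200:280,140:240],None,fx=4.5,fy=4.5,interpolation=cv2.INTER_CUBIC)
b=cv2.resize(im[130:250,295:400],None,fx=4.5,fy=4.5,interpolation=cv2.INTER_CUBIC)
h=max(len(a),len(b));c=np.zeros((h,a.shape[1],3),np.uint8);c[:len(a)]=a
c=np.hstack([c[:, :320],b]); save('crop',c)
def comp(box,lo,hi):
    x0,y0,x1,y1=box;m=np.zeros(d.shape,np.uint8)
    m[y0:y1,x0:x1]=((P[...,2]>lo)&(P[...,2]<hi))[y0:y1,x0:x1]
    n,l,s,_=cv2.connectedComponentsWithStats(m)
    for i in range(1,n):
        if s[i,4]<12: continue
        q=P[l==i]; r=cv2.minAreaRect(q[:,:2].astype(np.float32))
        print(s[i].tolist(),'med',q.mean(0).round(1),'rect',np.round(r[0],1),np.round(r[1],1),round(r[2],1))
for t,bx,lo,hi in[('rack',(170,200,240,250),15,45),('strips',(170,200,240,250),60,90),('tab',(295,130,400,250),65,90),('tile+rails',(295,130,400,250),35,56),('tile',(325,165,372,215),45,56),('board',(295,130,400,250),9,24),('dog',(170,135,240,195),30,200),('vase',(420,150,470,195),30,200),('cup',(410,235,470,285),30,200),('decoys',(130,240,220,285),15,200)]:
    print(t);comp(bx,lo,hi)
E
python3 m.py
```

```text
rack
[178, 212, 14, 31, 227] med [516.7 296.4  29.4] rect [517.1 294.1] [28.7 79.9] 87.8
[190, 212, 22, 31, 514] med [515.7 249.   29.6] rect [517.2 248.3] [51.3 80.3] 89.1
[212, 212, 18, 31, 300] med [515.5 187.7  28.8] rect [517.4 195.9] [40.1 80. ] 89.7
strips
[185, 215, 6, 23, 113] med [513.5 272.6  70.4] rect [514.4 273.2] [58.5 10.5] 0.5
[208, 215, 10, 24, 218] med [513.4 208.   71. ] rect [513.4 208.7] [59.2 22.9] 0.1
tab
[337, 215, 13, 7, 57] med [ 536.7 -125.4   76.6] rect [ 537.3 -125.3] [31.9  9.9] 80.4
tile+rails
[308, 165, 21, 42, 609] med [628.4 -62.4  41.5] rect [629.  -62.4] [ 39.8 111. ] 81.7
[326, 165, 42, 46, 1541] med [ 622.3 -138.2   47. ] rect [ 625.1 -138.3] [100.1 114.8] 82.1
[369, 174, 13, 41, 317] med [ 606.6 -212.3   41.5] rect [ 607.4 -212.6] [ 20.7 110.9] 81.6
[327, 215, 31, 10, 123] med [ 536.1 -125.3   41.9] rect [ 537.3 -125.8] [80.1 14.8] 81.8
tile
[326, 168, 42, 43, 1186] med [ 617.7 -137.2   48.3] rect [ 619.4 -137.7] [ 99.8 103.5] 82.1
board
[300, 140, 92, 105, 4759] med [ 612.9 -140.8   15.6] rect [ 618.6 -137.7] [216.3 261.3] 81.6
dog
[180, 145, 27, 27, 401] med [683.3 260.8  85.6] rect [682.4 261.3] [36.1 65. ] 66.0
vase
[432, 162, 25, 24, 462] med [ 658.4 -392.3   63.9] rect [ 660.4 -396.2] [61.9 54.8] 50.5
cup
[423, 249, 38, 30, 623] med [ 423.5 -372.    80.3] rect [ 422.7 -368.8] [71.4 74.5] 0.4
decoys
[178, 240, 11, 3, 24] med [479.8 292.5  29.4] rect [480.  293.5] [ 5.2 24.9] 0.4
[193, 240, 18, 3, 50] med [479.7 243.6  25.9] rect [479.8 245. ] [43.7  5.5] 89.9
[142, 254, 27, 13, 137] med [427.2 357.2  51.9] rect [427.4 360.3] [59.6 10.3] 68.2
[191, 256, 19, 22, 170] med [412.3 240.3  49.3] rect [412.9 241.9] [11.1 59.7] 60.8
```

View pics/crop.png

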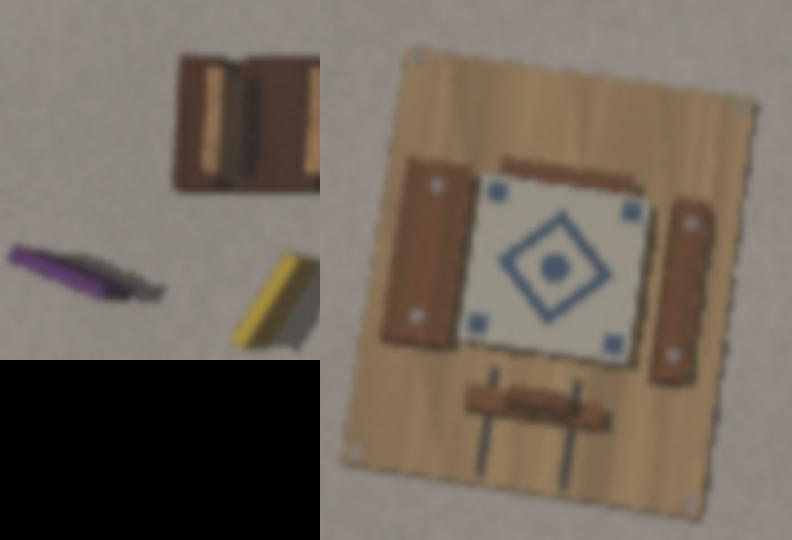

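The crop confirms it: the pale strip at top-left is the thin one (10.5 x 58.5 mm, top near 71 mm) and the purple and yellow strips are lying outside the rack. The tile is at (618.5,-137.7), the jig yaw is about -8.35°, and the jaw is about 24.6 mm open. All heights and sizes match the given values. I'll turn the tool and close the fingers first.

```bash
cat > go.py <<'E'
import sys
from h import *
o=bot.get_obs();p=o['tool_pos'];r=R.from_quat(o['eef_rot'])
t=np.array([float(a) for a in sys.argv[1:4]]);ya=float(sys.argv[4]) # tool y heading, deg
y=np.radians(ya);Y=np.array([np.cos(y),np.sin(y),0]);Z=np.array([0,0,-1.]);M=np.c_[np.cross(Y,Z),Y,Z]
print('pos',p.round(1),'shift in tool',r.inv().apply(t-p).round(1),'turn',np.degrees((r.inv()*R.from_matrix(M)).as_rotvec()).round(2),'after turn',(M.T@(t-p)).round(1))
E
python3 go.py 501.7 -120.4 180 81.65
```

```text
pos [211.3 534.2 249.4] shift in tool [-510.9 -501.7   70.1] turn [ -0.09  -0.03 -13.24] after turn [-382.4 -605.5   69.4]
```

>>> step_arm --commands '[0, 0, 0, 0, 0, -6.6, 0, 0, 0, 0, 0, -6.6]' --hand 0

```text
time_s: 0.27
tool_pos: [211.4, 534.4, 249.7]
eef_rot: [0.07, 0.998, -0.001, -0.0]
wrist_force: [1.1, -0.8, 0.4]
width: 64.0
grip_force: 0.0
```

```bash
python3 go.py 501.7 -120.4 180 81.65
```

```text
pos [211.4 534.4 249.7] shift in tool [-379.5 -607.4   70.1] turn [-0.06 -0.03  0.27] after turn [-382.3 -605.7   69.7]
```

>>> step_arm --commands '[-19.1, -30.3, 3.5, 0, 0, 0, -19.1, -30.3, 3.5, 0, 0, 0, -19.1, -30.3, 3.5, 0, 0, 0, -19.1, -30.3, 3.5, 0, 0, 0, -19.1, -30.3, 3.5, 0, 0, 0]'

```text
time_s: 0.68
tool_pos: [283.9, 369.2, 232.1]
eef_rot: [0.073, 0.997, -0.0, -0.0]
wrist_force: [0.4, -0.3, -0.2]
width: 0.9
grip_force: 0.0
```

>>> step_arm --commands '[-19.1, -30.3, 3.5, 0, 0, 0, -19.1, -30.3, 3.5, 0, 0, 0, -19.1, -30.3, 3.5, 0, 0, 0, -19.1, -30.3, 3.5, 0, 0, 0, -19.1, -30.3, 3.5, 0, 0, 0]'

```text
time_s: 1.1
tool_pos: [356.3, 205.4, 214.9]
eef_rot: [0.073, 0.997, -0.0, -0.0]
wrist_force: [1.4, 0.2, -0.2]
width: -0.3
grip_force: 0.0
```

>>> step_arm --commands '[-19.1, -30.3, 3.5, 0, 0, 0, -19.1, -30.3, 3.5, 0, 0, 0, -19.1, -30.3, 3.5, 0, 0, 0, -19.1, -30.3, 3.5, 0, 0, 0, -19.1, -30.3, 3.5, 0, 0, 0]'

```text
time_s: 1.52
tool_pos: [428.8, 41.5, 197.4]
eef_rot: [0.073, 0.997, 0.0, -0.0]
wrist_force: [0.1, 0.6, 0.7]
width: -0.1
grip_force: 0.0
```

>>> step_arm --commands '[-19.1, -30.3, 3.5, 0, 0, 0, -19.1, -30.3, 3.5, 0, 0, 0, -19.1, -30.3, 3.5, 0, 0, 0, -19.1, -30.3, 3.5, 0, 0, 0, -19.1, -30.3, 3.5, 0, 0, 0]'

```text
time_s: 1.93
tool_pos: [501.2, -122.3, 179.7]
eef_rot: [0.073, 0.997, 0.0, -0.0]
wrist_force: [0.7, 0.2, 1.7]
width: -0.1
grip_force: 0.0
```

```bash
python3 go.py 501.7 -120.4 68 81.65
```

```text
pos [ 501.2 -122.3  179.7] shift in tool [ -0.3   1.9 111.7] turn [ 0.02 -0.04 -0.07] after turn [ -0.2   2.  111.7]
```

>>> step_arm --commands '[0, 2, 28, 0, 0, 0, 0, 0, 28, 0, 0, 0, 0, 0, 28, 0, 0, 0, 0, 0, 28, 0, 0, 0]'

```text
time_s: 2.27
tool_pos: [501.0, -118.7, 66.7]
eef_rot: [0.073, 0.997, 0.0, -0.0]
wrist_force: [-0.2, -0.4, 0.3]
width: -0.1
grip_force: 0.0
```

>>> step_arm --commands '[-4, 0, 0, 0, 0, 0, -4, 0, 0, 0, 0, 0, -4, 0, 0, 0, 0, 0, -4, 0, 0, 0, 0, 0, -4, 0, 0, 0, 0, 0]'

```text
time_s: 2.68
tool_pos: [523.1, -122.3, 70.5]
eef_rot: [0.073, 0.997, -0.001, 0.002]
wrist_force: [-2.7, 0.6, 2.4]
width: -0.2
grip_force: 1.1
```

>>> step_arm --commands '[-4, 0, 0, 0, 0, 0, -4, 0, 0, 0, 0, 0, -4, 0, 0, 0, 0, 0, -3, 0, 0, 0, 0, 0, -3, 0, 0, 0, 0, 0]'

```text
time_s: 3.1
tool_pos: [539.2, -124.2, 68.3]
eef_rot: [0.073, 0.997, -0.0, -0.0]
wrist_force: [-1.5, 0.7, 0.9]
width: -0.2
grip_force: 1.1
```

```bash
python3 go.py 545.8 -127.1 68 81.65; python3 -c "from h import *;print(bot.get_obs()['wrist_force'])"
```

```text
pos [ 539.2 -124.2   68.3] shift in tool [-6.9 -1.9  0.3] turn [-0.   -0.01 -0.04] after turn [-6.9 -1.9  0.3]
[-1.4867657   0.66761181  0.93222177]
```

>>> step_arm --commands '[-2, 0, 0, 0, 0, 0, -2, 0, 0, 0, 0, 0, -1, 0, 0, 0, 0, 0, 0, 0, 0, 0, 0, 0]'

```text
time_s: 3.43
tool_pos: [544.2, -124.9, 68.2]
eef_rot: [0.073, 0.997, 0.0, 0.0]
wrist_force: [-1.2, 0.5, 0.4]
width: -0.4
grip_force: 0.3
```

>>> step_arm --commands '[-1, 0, 0, 0, 0, 0, -1, 0, 0, 0, 0, 0, 0, 0, 0, 0, 0, 0]'

```text
time_s: 3.68
tool_pos: [545.9, -125.2, 68.2]
eef_rot: [0.073, 0.997, 0.0, -0.0]
wrist_force: [-0.2, 0.6, -0.1]
width: 0.1
grip_force: 0.7
```

>>> step_arm --commands '[-1, 0, 0, 0, 0, 0, 0, 0, 0, 0, 0, 0]'

```text
time_s: 3.85
tool_pos: [546.4, -125.2, 68.2]
eef_rot: [0.073, 0.997, 0.0, -0.001]
wrist_force: [-5.2, 0.5, 2.7]
width: 0.1
grip_force: 2.3
```

>>> step_arm --commands '[-1, 0, 0, 0, 0, 0, -1, 0, 0, 0, 0, 0, 0, 0, 0, 0, 0, 0, 0, 0, 0, 0, 0, 0]'

```text
time_s: 4.18
tool_pos: [546.6, -125.2, 68.2]
eef_rot: [0.073, 0.997, 0.0, -0.003]
wrist_force: [-12.4, 1.0, 9.8]
width: 0.0
grip_force: 6.4
```

>>> step_arm --commands '[6, 0, 0, 0, 0, 0, 9, 0, 0, 0, 0, 0, 0, 0, -40, 0, 0, 0, 0, 0, -40, 0, 0, 0, 0, 0, -20, 0, 0, 0]'

```text
time_s: 4.6
tool_pos: [536.4, -124.3, 173.2]
eef_rot: [0.073, 0.997, -0.001, 0.004]
wrist_force: [1.2, -0.4, 2.0]
width: 0.5
grip_force: 0.0
```

>>> step_arm --commands '[0, 41, 0, 0, 0, -4.2, 0, 41, 0, 0, 0, -4.2, 0, 41, 0, 0, 0, 0, 0, 41, 0, 0, 0, 0, 0, 41, 0, 0, 0, 0]' --hand 40

```text
time_s: 5.02
tool_pos: [543.4, 82.9, 168.8]
eef_rot: [0.0, 1.0, 0.0, 0.001]
wrist_force: [0.6, -0.4, 0.3]
width: 40.1
grip_force: 0.0
```

```bash
python3 go.py 514.2 273 150 90; sed -i 's/^z=np.load.*/shot("top");&/' m.py; python3 m.py
```

```text
pos [543.4  82.9 168.8] shift in tool [ 29.3 190.   18.8] turn [ 0.02  0.16 -0.02] after turn [ 29.2 190.1  18.8]
rack
[178, 212, 13, 31, 226] med [516.8 296.2  29.6] rect [517.  294.2] [79.6 26.8] 0.9
[190, 212, 13, 28, 172] med [527.5 261.7  30.6] rect [521.1 264.5] [22.8 76.3] 77.2
[212, 212, 18, 31, 294] med [515.6 187.5  29.1] rect [517.3 195.8] [40.3 79.9] 88.9
strips
[185, 215, 6, 23, 111] med [513.7 272.8  69.8] rect [514.4 273.4] [11.1 58. ] 88.5
[209, 215, 9, 24, 135] med [511.8 203.9  70.6] rect [513.8 206.3] [19.8 60. ] 86.6
tab
[338, 206, 14, 6, 59] med [ 560.9 -128.8   75.6] rect [ 561.4 -129.3] [33.7 10. ] 80.3
tile+rails
[308, 165, 21, 42, 606] med [628.4 -62.3  41.5] rect [629.5 -62.5] [ 39.7 111. ] 81.5
[326, 165, 42, 51, 1646] med [ 618.4 -137.7   46.7] rect [ 617.8 -137.6] [ 99.9 129. ] 81.5
[369, 174, 13, 41, 312] med [ 606.9 -212.5   41.2] rect [ 607.1 -212.6] [ 20.2 110. ] 81.8
tile
[326, 168, 42, 43, 1173] med [ 618.6 -137.7   48.3] rect [ 619.2 -137.8] [ 99.7 103.2] 81.7
board
[300, 140, 92, 105, 4759] med [ 611.9 -140.8   15.5] rect [ 618.4 -137.7] [216.2 260.9] 81.6
dog
[180, 145, 27, 27, 405] med [683.  260.8  85.3] rect [682.4 261.2] [37.3 64.2] 63.4
vase
[432, 162, 25, 24, 462] med [ 658.4 -392.4   64.3] rect [ 661.8 -396.8] [61.7 56.6] 45.9
cup
[423, 249, 38, 30, 617] med [ 423.4 -371.9   80.3] rect [ 422.7 -369.4] [75.4 71.6] 89.8
decoys
[178, 240, 12, 3, 25] med [480.  292.7  27.1] rect [479.5 293.2] [ 5.1 25.9] 2.1
[142, 254, 26, 13, 137] med [427.2 357.3  52.2] rect [427.7 361. ] [59.5 10.4] 68.2
```

>>> step_arm --commands '[6, 38, 4, 0, 0, 0, 6, 38, 4, 0, 0, 0, 6, 38, 4, 0, 0, 0, 6, 38, 3, 0, 0, 0, 5, 38, 3, 0, 0, 0]'

```text
time_s: 5.48
tool_pos: [513.8, 272.9, 150.3]
eef_rot: [-0.0, 1.0, 0.0, 0.001]
wrist_force: [0.5, -0.9, 0.2]
width: 40.0
grip_force: 0.0
```

>>> step_arm --commands '[0, 0, 20, 0, 0, 0, 0, 0, 20, 0, 0, 0, 0, 0, 20, 0, 0, 0, 0, 0, 15, 0, 0, 0, 0, 0, 0, 0, 0, 0]'

```text
time_s: 5.9
tool_pos: [511.7, 270.4, 71.7]
eef_rot: [-0.0, 1.0, -0.001, -0.003]
wrist_force: [-0.7, -0.9, -0.6]
width: 39.8
grip_force: 0.0
```

```bash
python3 go.py 514.2 273 69 90
```

```text
pos [511.7 270.4  71.7] shift in tool [-2.5  2.6  2.7] turn [-0.06 -0.29  0.02] after turn [-2.5  2.6  2.7]
```

>>> step_arm --commands '[0, 0, 0, 0, 0, 0, 0, 0, 0, 0, 0, 0]'

```text
time_s: 6.07
tool_pos: [515.1, 271.2, 76.6]
eef_rot: [0.0, 1.0, 0.0, 0.001]
wrist_force: [0.2, 0.5, 0.5]
width: 40.1
grip_force: 0.0
```

```bash
python3 go.py 514.2 273 69 90
```

```text
pos [515.1 271.2  76.6] shift in tool [0.9 1.8 7.6] turn [ 0.05  0.15 -0.  ] after turn [0.9 1.8 7.6]
```

>>> step_arm --commands '[0, 1, 4, 0, 0, 0, 1, 1, 4, 0, 0, 0, 0, 0, 0, 0, 0, 0, 0, 0, 0, 0, 0, 0]'

```text
time_s: 6.4
tool_pos: [512.8, 273.1, 67.3]
eef_rot: [-0.0, 1.0, 0.0, -0.0]
wrist_force: [0.1, 0.7, 0.5]
width: 40.0
grip_force: 0.0
```

>>> step_arm --commands '[0, 0, 0, 0, 0, 0, 0, 0, 0, 0, 0, 0, 0, 0, 0, 0, 0, 0, 0, 0, 0, 0, 0, 0, 0, 0, 0, 0, 0, 0]' --hand 0 --squeeze 35

```text
time_s: 6.82
tool_pos: [513.1, 273.1, 67.6]
eef_rot: [-0.0, 1.0, 0.0, 0.0]
wrist_force: [0.2, 0.0, 0.6]
width: 9.2
grip_force: 35.6
```

```bash
python3 go.py 514.2 273 69 90
```

```text
pos [513.1 273.1  67.6] shift in tool [-1.1 -0.1 -1.4] turn [0.01 0.03 0.01] after turn [-1.1 -0.1 -1.4]
```

>>> step_arm --commands '[0, 0, -10, 0, 0, 0, 0, 0, -20, 0, 0, 0, 0, 0, -25, 0, 0, 0, 0, 0, -30, 0, 0, 0, 0, 0, -20, 0, 0, 0]'

```text
time_s: 7.23
tool_pos: [513.7, 273.3, 175.7]
eef_rot: [-0.0, 1.0, 0.0, 0.001]
wrist_force: [0.8, 0.3, 0.1]
width: 9.0
grip_force: 35.4
```

>>> step_arm --commands '[0, 0, 0, 0, 0, 4.2, 0, 0, 0, 0, 0, 4.15, 0, 0, 0, 0, 0, 0]'

```text
time_s: 7.48
tool_pos: [513.2, 273.1, 173.5]
eef_rot: [0.074, 0.997, 0.0, 0.001]
wrist_force: [-0.4, -0.2, -0.4]
width: 9.5
grip_force: 35.4
```

```bash
python3 go.py 609.1 -195 150 81.65; python3 m.py | sed -n '/strips/,/tab/p'
```

```text
pos [513.2 273.1 173.5] shift in tool [-163.5 -449.    23.5] turn [ 0.04  0.08 -0.09] after turn [-162.9 -449.2   23.5]
strips
[208, 215, 10, 24, 219] med [513.2 208.   70.8] rect [513.8 208.6] [58.8 22.5] 1.2
tab
```

>>> step_arm --commands '[-10.9, -29.9, 1, 0, 0, 0, -10.9, -29.9, 1, 0, 0, 0, -10.9, -29.9, 1, 0, 0, 0, -10.9, -29.9, 1, 0, 0, 0, -10.9, -29.9, 1, 0, 0, 0]'

```text
time_s: 7.95
tool_pos: [544.9, 115.8, 167.1]
eef_rot: [0.071, 0.997, -0.0, -0.0]
wrist_force: [-0.4, -0.2, -0.4]
width: 9.4
grip_force: 35.4
```

>>> step_arm --commands '[-10.9, -29.9, 1, 0, 0, 0, -10.9, -29.9, 1, 0, 0, 0, -10.9, -29.9, 1, 0, 0, 0, -10.9, -29.9, 1, 0, 0, 0, -10.9, -29.9, 1, 0, 0, 0]'

```text
time_s: 8.37
tool_pos: [577.2, -40.2, 162.1]
eef_rot: [0.072, 0.997, 0.0, -0.0]
wrist_force: [-0.2, 0.5, -0.5]
width: 9.2
grip_force: 35.4
```

>>> step_arm --commands '[-10.9, -29.9, 1, 0, 0, 0, -10.9, -29.9, 1, 0, 0, 0, -10.9, -29.9, 1, 0, 0, 0, -10.9, -29.9, 1, 0, 0, 0, -10.9, -29.9, 1, 0, 0, 0]'

```text
time_s: 8.78
tool_pos: [609.5, -195.9, 157.0]
eef_rot: [0.072, 0.997, 0.0, -0.0]
wrist_force: [0.4, -0.9, 0.0]
width: 9.2
grip_force: 35.4
```

>>> step_arm --commands '[0, 0, 20, 0, 0, 0, 0, 0, 20, 0, 0, 0, 0, 0, 0, 0, 0, 0, 0, 0, 0, 0, 0, 0]'

```text
time_s: 9.12
tool_pos: [608.4, -193.8, 115.8]
eef_rot: [0.072, 0.997, 0.001, -0.002]
wrist_force: [0.2, 1.0, 0.4]
width: 9.6
grip_force: 35.4
```

```bash
python3 go.py 609.1 -195 71.6 81.65; python3 -c "
from h import *
im,d=shot('scene');save('s1',im,(220,130,360,260),4.5)"
```

```text
pos [ 608.4 -193.8  115.8] shift in tool [-1.  -1.2 44.2] turn [ 0.08 -0.22  0.08] after turn [-0.8 -1.1 44.2]
```

View pics/s1.png

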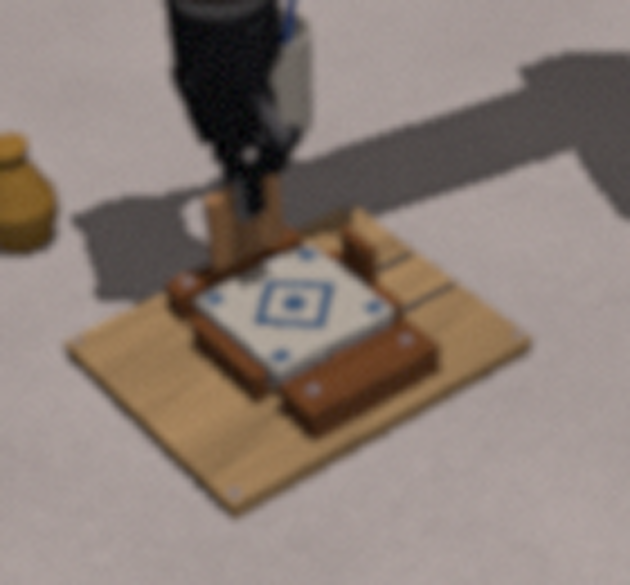

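The scene crop shows the spacer upright in the fingers at (245,225), above the far gap between the tile and the thin rail. I'll centre it and lower it while watching the force.

>>> step_arm --commands '[0, -1, 4, 0, 0, 0, 0, 0, 4, 0, 0, 0, 0, 0, 0, 0, 0, 0, 0, 0, 0, 0, 0, 0]'

```text
time_s: 9.5
tool_pos: [609.6, -195.3, 109.6]
eef_rot: [0.072, 0.997, -0.0, 0.0]
wrist_force: [0.4, -0.8, 0.6]
width: 9.1
grip_force: 35.4
```

```bash
python3 go.py 609.1 -195 71.6 81.65
```

```text
pos [ 609.6 -195.3  109.6] shift in tool [ 0.5  0.2 38. ] turn [-0.    0.01  0.04] after turn [ 0.5  0.2 38. ]
```

>>> step_arm --commands '[0, 0, 4, 0, 0, 0, 0, 0, 4, 0, 0, 0, 0, 0, 4, 0, 0, 0, 0, 0, 2, 0, 0, 0, 0, 0, 2, 0, 0, 0]'

```text
time_s: 9.92
tool_pos: [609.2, -195.3, 92.7]
eef_rot: [0.073, 0.997, 0.0, -0.0]
wrist_force: [0.2, 0.0, -0.5]
width: 9.4
grip_force: 35.4
```

>>> step_arm --commands '[0, 0, 3, 0, 0, 0, 0, 0, 3, 0, 0, 0, 0, 0, 2, 0, 0, 0, 0, 0, 0, 0, 0, 0]'

```text
time_s: 10.25
tool_pos: [609.1, -195.3, 84.6]
eef_rot: [0.073, 0.997, 0.0, -0.001]
wrist_force: [-0.3, -0.7, -0.5]
width: 9.3
grip_force: 35.4
```

Foot at 29 mm, inside the gap with no contact force.

>>> step_arm --commands '[0, 0, 3, 0, 0, 0, 0, 0, 3, 0, 0, 0, 0, 0, 3, 0, 0, 0, 0, 0, 2, 0, 0, 0, 0, 0, 0, 0, 0, 0]'

```text
time_s: 10.67
tool_pos: [609.1, -195.2, 73.5]
eef_rot: [0.073, 0.997, 0.0, -0.001]
wrist_force: [0.3, 0.1, -0.7]
width: 9.3
grip_force: 35.4
```

>>> step_arm --commands '[0, 0, 1, 0, 0, 0, 0, 0, 0.7, 0, 0, 0, 0, 0, 0, 0, 0, 0]'

```text
time_s: 10.92
tool_pos: [609.5, -195.4, 72.5]
eef_rot: [0.073, 0.997, -0.0, -0.0]
wrist_force: [-0.6, 0.1, -1.0]
width: 9.5
grip_force: 35.4
```

>>> step_arm --commands '[0, 0, 0.8, 0, 0, 0, 0, 0, 0.8, 0, 0, 0, 0, 0, 0, 0, 0, 0]'

```text
time_s: 11.17
tool_pos: [609.7, -195.6, 71.6]
eef_rot: [0.073, 0.997, -0.0, 0.0]
wrist_force: [-2.4, 1.4, 2.7]
width: 9.5
grip_force: 35.9
```

Contact came at the expected height (foot on the board at 16 mm). I'll release and rise straight up.

>>> step_arm --commands '[0, 0, 0, 0, 0, 0, 0, 0, 0, 0, 0, 0, 0, 0, 0, 0, 0, 0, 0, 0, 0, 0, 0, 0]' --hand 36

```text
time_s: 11.5
tool_pos: [609.4, -195.4, 70.8]
eef_rot: [0.073, 0.997, 0.0, -0.0]
wrist_force: [0.3, -0.3, 0.7]
width: 36.0
grip_force: 0.0
```

>>> step_arm --commands '[0, 0, -8, 0, 0, 0, 0, 0, -20, 0, 0, 0, 0, 0, -30, 0, 0, 0, 0, 0, -30, 0, 0, 0, 0, 30, 0, 0, 0, 0]'

```text
time_s: 11.92
tool_pos: [617.4, -171.7, 167.6]
eef_rot: [0.075, 0.997, -0.004, 0.006]
wrist_force: [1.1, -0.3, 2.1]
width: 36.3
grip_force: 0.0
```

>>> step_arm --commands '[-6, 30, 0, 0, 0, 0, 0, 0, 0, 0, 0, 0, 0, 0, 0, 0, 0, 0, 0, 0, 0, 0, 0, 0]' --hand 0

```text
time_s: 12.25
tool_pos: [624.1, -137.1, 159.2]
eef_rot: [0.072, 0.997, -0.0, -0.0]
wrist_force: [-0.2, -0.5, -0.9]
width: 0.1
grip_force: 0.0
```

```bash
python3 go.py 618.5 -137.7 61 81.65; python3 m.py|sed -n '/tab/,/board/p'; python3 -c "
from h import *
im,d=shot('scene');save('s2',im,(220,130,360,260),4.5);z=np.load('top.npz');save('t2',z['im'],(290,130,410,250),4.5)"
```

```text
pos [ 624.1 -137.1  159.2] shift in tool [ 5.4 -1.3 98.2] turn [-0.03 -0.    0.04] after turn [ 5.4 -1.4 98.2]
tab
[368, 182, 4, 7, 13] med [ 625.3 -194.2   72.8] rect [ 624.7 -193.5] [ 4.9 17.2] 69.7
tile+rails
[313, 165, 5, 7, 14] med [678.6 -53.1  42. ] rect [676.2 -53.8] [ 8.5 17.7] 79.2
[322, 175, 6, 10, 26] med [641.4 -79.9  42.1] rect [645.2 -79.3] [10.9 24.9] 80.8
[329, 175, 39, 26, 466] med [ 622.4 -143.8   47.6] rect [ 621.2 -139.3] [102.9  49.5] 79.1
[372, 201, 6, 14, 43] med [ 565.9 -212.1   41.4] rect [ 569.6 -211.7] [11.1 36.3] 80.6
tile
[329, 175, 39, 26, 397] med [ 622.5 -142.8   48.3] rect [ 621.2 -139.3] [102.8  49.5] 79.1
board
```

View pics/s2.png

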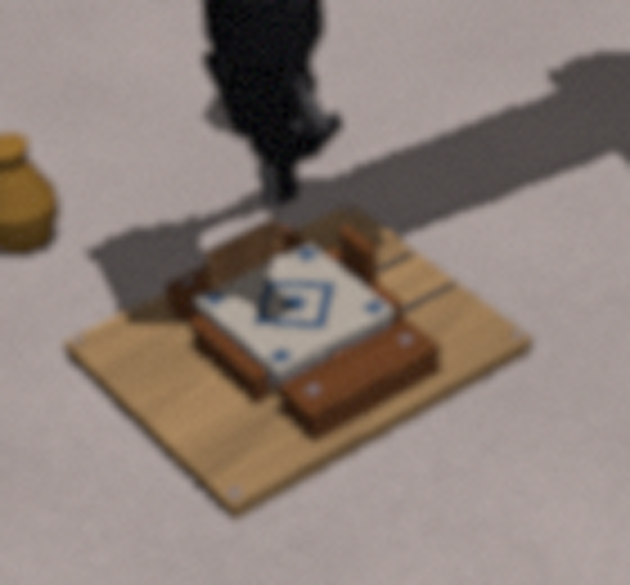

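View pics/t2.png

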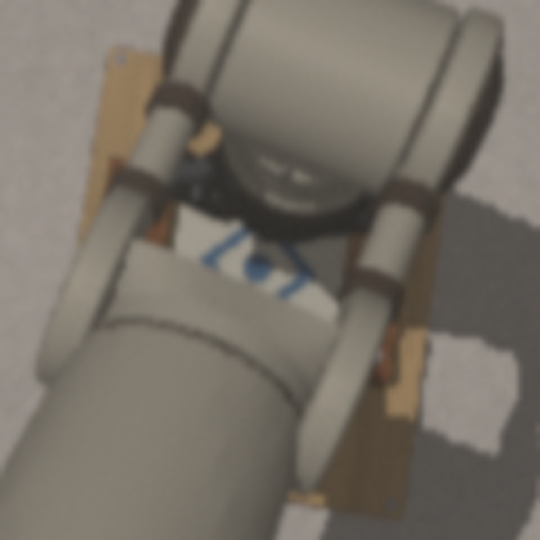

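The scene crop shows the spacer standing in the far gap at about (250,255), midway along the tile, with the jaw still shut at (357,245). In the top crop the arm hides most of the jig. Next I press the tile at its centre.

>>> step_arm --commands '[3, -1, 25, 0, 0, 0, 2, 0, 25, 0, 0, 0, 0, 0, 20, 0, 0, 0, 0, 0, 12, 0, 0, 0, 0, 0, 0, 0, 0, 0]'

```text
time_s: 12.77
tool_pos: [616.7, -137.1, 73.5]
eef_rot: [0.073, 0.997, 0.001, -0.003]
wrist_force: [-0.6, 0.1, -0.2]
width: -0.1
grip_force: 0.0
```

>>> step_arm --commands '[0, 0, 2, 0, 0, 0, 0, 0, 2, 0, 0, 0, 0, 0, 2, 0, 0, 0, 0, 0, 0, 0, 0, 0, 0, 0, 0, 0, 0, 0]'

```text
time_s: 13.18
tool_pos: [619.5, -137.4, 71.8]
eef_rot: [0.073, 0.997, -0.0, 0.001]
wrist_force: [0.5, -0.4, 0.5]
width: -0.2
grip_force: 0.0
```

>>> step_arm --commands '[0, 0, 2, 0, 0, 0, 0, 0, 2, 0, 0, 0, 0, 0, 2, 0, 0, 0, 0, 0, 0, 0, 0, 0, 0, 0, 0, 0, 0, 0]'

```text
time_s: 13.6
tool_pos: [619.4, -137.3, 65.5]
eef_rot: [0.073, 0.997, -0.0, 0.0]
wrist_force: [0.3, -0.0, 4.4]
width: -0.1
grip_force: 2.0
```

>>> step_arm --commands '[0, 0, 1, 0, 0, 0, 0, 0, 1, 0, 0, 0, 0, 0, 1, 0, 0, 0, 0, 0, 0, 0, 0, 0, 0, 0, 0, 0, 0, 0]'

```text
time_s: 14.02
tool_pos: [619.4, -137.3, 62.6]
eef_rot: [0.073, 0.997, -0.0, 0.0]
wrist_force: [-0.9, -0.1, 5.6]
width: -0.2
grip_force: 3.1
```

>>> step_arm --commands '[0, 0, 1, 0, 0, 0, 0, 0, 1, 0, 0, 0, 0, 0, 0, 0, 0, 0, 0, 0, 0, 0, 0, 0]'

```text
time_s: 14.35
tool_pos: [619.4, -137.3, 61.1]
eef_rot: [0.073, 0.997, -0.0, 0.0]
wrist_force: [-2.6, 1.3, 8.8]
width: 0.1
grip_force: 4.4
```

>>> step_arm --commands '[0, 0, 1, 0, 0, 0, 0, 0, 0, 0, 0, 0, 0, 0, 0, 0, 0, 0]'

```text
time_s: 14.6
tool_pos: [619.4, -137.3, 61.0]
eef_rot: [0.073, 0.997, -0.0, 0.0]
wrist_force: [-5.4, 1.6, 14.7]
width: 0.0
grip_force: 7.3
```

At the stop: z 61.0 is the expected flush height, and the force is 14.7 N, above the 7.5 N needed. One last look before handing in.

```bash
python3 - <<'E'
from h import *
im,d=shot('scene');save('s3',im,(220,130,360,260),4.5)
P=cloud('scene',d);j=R.from_euler('z',8.35,degrees=True).apply((P-[618.5,-137.7,0]).reshape(-1,3)).reshape(P.shape)
def s(t,x0,x1,y0,y1,z0,z1):
    m=(j[...,0]>x0)&(j[...,0]<x1)&(j[...,1]>y0)&(j[...,1]<y1)&(j[...,2]>z0)&(j[...,2]<z1);q=j[m];print(t,m.sum(),np.percentile(q,[3,50,97],axis=0).round(1).tolist())
s('tile',-45,45,15,45,30,60);s('thick rail',-45,45,60,92,30,60);s('spacer',-45,45,-75,-44,56,90);s('tab',-75,-50,-25,25,55,90)
print(bot.get_obs()['wrist_force'].round(1))
E
```

```text
tile 175 [[-43.6, 16.3, 39.7], [0.6, 29.3, 42.6], [42.2, 43.3, 45.2]]
thick rail 206 [[-41.7, 61.1, 39.5], [0.4, 76.6, 42.6], [43.9, 91.0, 45.3]]
spacer 75 [[-4.3, -61.7, 56.8], [16.4, -54.7, 69.0], [30.9, -51.7, 78.9]]
tab 47 [[-62.8, -14.6, 56.6], [-55.0, 8.6, 73.1], [-52.7, 17.6, 79.7]]
[-5.4  1.5 14.7]
```

View pics/s3.png

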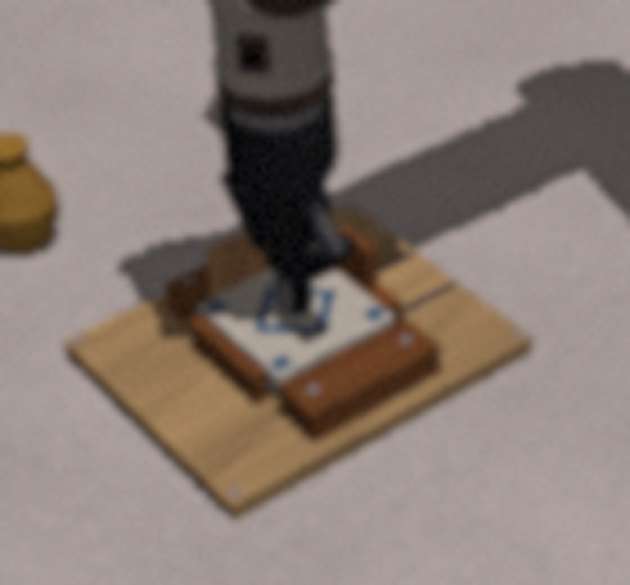

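The crop shows the closed fingertips on the tile centre at (300,315), with the tile and rail both at 42.6 mm, so it is flush. The spacer is upright in the gap at (230,255) and the jaw is shut.

```bash
python3 -c "
from rig import bot
print(bot.sign_off())"
```

```text
the job is handed in; nothing more can be done
None
```

Job handed in at about 15 s: the jaw is shut, the thin strip stands in the 16 mm gap about midway along the tile, and the fingertips are holding the tile flush with the rails.

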